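# Pry the orange terminal cover loose

## Robot

A 6-joint arm with a two-finger parallel gripper is mounted at the origin on the work surface. World frame = base frame: x ahead of the robot, y to its left, z up, the work surface at z = 0. Lengths are in m, angles in degrees, forces in N, time in s.
With the tool pointing down it reaches from about 0.375 to 0.9 m from the base axis. Payload 3.1 kg.
Tool frame: the origin (TCP) lies on the centre line of the jaws, within the pads' length; the fingertips stand 22 mm ahead of it and the grasp point (between the pads) lies 3 mm ahead of it; y points along the fingers, z is the direction in which the jaws open and shut, and the axes are right-handed (so a half turn about y gives the same grasp; the last joint's range is limited). The gripper opens to 87 mm and grips with 3 to 60 N. Pads are 19 mm wide; open, the fingers measure 117 mm over their backs; the gripper's body (75 mm by 190 mm) begins 51 mm behind the grasp point.
Start: joints at [66.893, 30.224, 82.088, -0, 67.689, -10.227], TCP at [0.139, 0.609, 0.245] pointing down, gripper open.
Joint ranges: [-176.69, 176.69], [-43.24, 126.21], [12.49, 139.97], [-82, 262], [0, 151.66], [-163.58, 163.58]. Speed limits (degrees/s): [159.86, 159.86, 180, 180, 180, 180].

## Interface

Orientations are given as a 3x3 rotation matrix whose columns are the frame's x, y, z axes.
In Python, from rig import bot gives the robot as it stands.
- The arm moves only by the tool jog_arm, never from a script. Its argument "motion" is one flat list of numbers, 6 for each row, row after row: the shift along the tool's x, y, z in mm, then the turn, a rotation vector about the tool's x, y, z in degrees. A call has 1 to 20 rows; each row is the pose to reach, as a shift and turn from the pose commanded when the call began, along the tool's axes at that moment; what a row does not reach only later rows make up. A row lasts 1/8 s, in which the tool goes at most 62.5 mm and 10.7 degrees, less where a joint would pass 70% of its speed; a pose out of reach is approached as far as the arm can. A call with a gripper value outside its range is refused whole. "gripper" is the opening, from 0 (shut) to 1 (fully open), set as the call begins (left out, the last holds). The fingers move at their own pace and stop on an object; the grip force is fixed at half the most. Time passes only in rows, so rows that repeat a pose let the fingers close. It gives the time, the measured TCP pose, the force and the opening at its end, in the units of the state.
- bot.read_state(): the state, without advancing time (a new reading comes with each control period).
- bot.capture(name): name is "scene" or "top" or "wrist"; returns (picture, depth): 384x512x3 uint8, red, green, blue; 384x512 float32, m along the optical axis (not along the pixel's ray), 0 where there is no reading.
- bot.get_calibration(name): a dict with "mtx" (3x3 intrinsics, pixels), "k1" (the pictures are not rectified: a ray, as slopes to the right and down, at radius r is drawn at 1 + k1 r^2 times it, then the intrinsics apply), "pose" (4x4, takes a point from camera to world coordinates); the wrist camera has in their place "hand_eye" (4x4, takes a point from camera to tool coordinates, whose origin is the TCP and whose axes are the tool frame's). Camera axes: x right, y up, looking along -z (the intrinsics and any distortion apply to the point x, -y, -z); pixel columns grow to the right and rows downward; lengths in m; the calibration is good to about 2 mm. A picture is of the moment at which its call begins: read the wrist's pose just before it. get_calibration takes no time and is no camera call.
- bot.hand_in(): hands the job in, once; it reports no verdict.
The state is a dict: "time_s": time; "joint_positions": joint angles; "qvel": joint speeds; "tau": joint torques, N m; "position": TCP position; "tcp_rot": TCP orientation; "force": force on the tool from outside, world axes, zero at the start; "moment": the same for the moment, N m; "opening": opening from 0.0 (shut) to 1.0 (fully open).
Only numpy, scipy, OpenCV 4.12 (cv2) and the standard library are available. Lean on these libraries where they do the work, as an engineer would, in place of code of your own. Each camera call takes 0.05 s, during which the arm holds its last target.

## Task

Pick up the flat-blade lifter and pry the orange terminal cover up at its notch until it springs out of its clips and stays loose; use the blade and keep the fingers off the cover. Then lay the lifter flat back on the blue baking mat and let go. Leave the white cover clipped on its box.

Things in the scene. Friction and masses are not known exactly. Their poses are not given: they have to be found in the camera images.
- lifter_grip (a point): Centre of the red handle (90 mm long along x, 24 wide, 30 high) of the flat-blade lifter, a loose 0.12 kg tool lying on the mat; the handle's underside is 15 mm below this point. x points along the tool to the blade, z up. A steel blade 20 mm wide, 3 mm thick runs straight on from the handle at the height of this point; its free end is 110 mm away.
- lifter_tip (a point): Middle of the free end of the lifter's blade: 110 mm along x from lifter_grip, same axes.
- orange_cover: Orange snap-fit plate 90 (x) by 110 (y) by 4 mm on top of an open grey box 60 mm high, fixed to the counter. Origin: middle of the edge over the pry notch (black strip on top), underside of the plate; x points level into the cover. Lifting this edge takes 3 to 6 N; the clips give way about 10 mm up, raise 25 mm to be sure. Then it stays 15 to 20 mm up, resting on the clips, unless pressed.
- orange_notch (a point): Centre of the pry notch of the orange cover's box: a window in the 5 mm box wall that faces the robot roughly, right under the cover's edge, 50 mm wide, 18 mm high (42 to 60 mm above the counter). x points horizontally into the box, which is hollow behind the notch for 60 mm and more, over the notch's width.
- white_cover: White cover of a second, identical box: same size, axes and origin as the orange one. To be left clipped on.
- mat: Blue baking mat fixed on the counter, 260 mm (x) by 150 mm (y), 3 mm thick. Origin: centre of its underside, at counter height.
Not all that is in view belongs to the job. Of the things shaped like the part that bears lifter_grip, the red one is meant.

How it is judged (in metres and radians):
On the way:
1. the blade pries the orange cover up at its notch: the notch edge more than 10 mm above its seat with the blade's end within 50 mm of it (height (world z) of orange_cover above 0.07 m and distance between lifter_tip and orange_cover below 0.05 m), for 0.1 s.
At the end, for the whole second after the job is handed in: The orange cover is out of its clips and at rest: its notch edge is at least 7 mm above its seat, or it has come right off the box and lies on the counter. The lifter lies flat (within 11 degrees), released, with the centre of its handle over the mat. The white cover is still clipped on ((height (world z) of orange_cover above 0.067 m or distance of orange_cover from where it was at the start of the episode above 0.05 m) and height (world z) of orange_cover above -0.05 m and linear speed of orange_cover below 0.03 m/s and x of lifter_grip in the frame of mat between -0.13 and 0.13 m and y of lifter_grip in the frame of mat between -0.075 and 0.075 m and height (world z) of lifter_grip below 0.026 m and angle between lifter_grip's own z axis and vertical below 0.2 rad); the robot touches nothing.
It fails at once if the fingers touch the orange cover (contact force between the fingers and orange_cover above 1 N).
It fails at once if the white cover is moved by more than 10 mm or its notch edge lifted 6 mm (distance of white_cover from where it was at the start of the episode above 0.01 m or height (world z) of white_cover above 0.066 m).
It also fails if it takes over 51 s, if anything falls off the work surface, if the arm or the gripper's body presses on something with over 40 N, if the wrist force passes 120 N, or if a joint passes its speed limit or range.

## Working session

There is one attempt and no reset: what is moved stays moved. The work goes in short steps, Python scripts to look and compute and a tool call to move; the robot and the scene stay as the last step left them, time stands still between calls to the robot, and variables do not carry over. Pictures are saved under pics/ and viewed, and the job is handed in when it is done.

Besides the shell and the picture viewer there is one more tool, called after "Emit:" in YAML: its name, and indented under it one key for each argument. jog_arm: Moves the arm, as the interface text tells. Its arguments: {"type":"object","properties":{"motion":{"type":"array","items":{"type":"number"}},"gripper":{"type":"number"}},"required":["motion"]}

```bash
ls; mkdir -p pics; python3 - <<'E'
from rig import bot
import cv2,numpy as np
s=bot.read_state();print(s)
for n in ["scene","top","wrist"]:
    p,d=bot.capture(n);cv2.imwrite(f"pics/{n}0.png",p[:,:,::-1]);np.savez(f"pics/{n}0.npz",p=p,d=d)
    print(n,bot.get_calibration(n))
E
```

```text
pics
{'time_s': 0.0, 'joint_positions': array([ 6.68924799e+01,  3.02768852e+01,  8.21582120e+01,  8.00961645e-04,
        6.76894651e+01, -1.02274630e+01]), 'qvel': array([ 0.12439425, -0.1296195 , -0.06144401,  0.00333926, -0.03800175,
       -0.00887373]), 'tau': array([ 8.03154344e-04, -4.40046215e+01, -1.76588255e+01,  6.35452475e-02,
        5.82478114e-02, -1.56169849e-04]), 'position': array([0.13900847, 0.60862458, 0.24358377]), 'tcp_rot': array([[ 9.74837483e-01, -8.65106067e-04,  2.22915082e-01],
       [-2.22916404e-01, -1.99452171e-03,  9.74835524e-01],
       [-3.98727156e-04, -9.99997637e-01, -2.13718086e-03]]), 'force': array([ 0.11194047, -0.14158847,  0.51477265]), 'moment': array([-0.03103011, -0.02284093,  0.02458152]), 'opening': 0.9980143645271349}
scene {'mtx': array([[371.12709624,   0.        , 257.19307105],
       [  0.        , 371.12709624, 196.07980345],
       [  0.        ,   0.        ,   1.        ]]), 'k1': -0.08660566488464748, 'pose': array([[ 0.58937887, -0.49973305,  0.63474359,  1.16555031],
       [ 0.80761269,  0.38378688, -0.44773806, -0.590
[... 430 characters left out ...]
0.0151152 , -0.11702292],
       [ 0.0184641 ,  0.17893531,  0.98368757,  0.97191723],
       [ 0.        ,  0.        ,  0.        ,  1.        ]])}
wrist {'mtx': array([[295.13894614,   0.        , 251.98734262],
       [  0.        , 295.13894614, 196.2089836 ],
       [  0.        ,   0.        ,   1.        ]]), 'k1': -0.07493479632579629, 'hand_eye': array([[-7.91245949e-04, -9.58952453e-01, -2.83565806e-01,
        -7.75522124e-02],
       [-8.73972985e-04,  2.83566449e-01, -9.58952191e-01,
        -1.40254865e-01],
       [ 9.99999305e-01, -5.10938183e-04, -1.06246934e-03,
         2.47473757e-04],
       [ 0.00000000e+00,  0.00000000e+00,  0.00000000e+00,
         1.00000000e+00]])}
```

View pics/scene0.png

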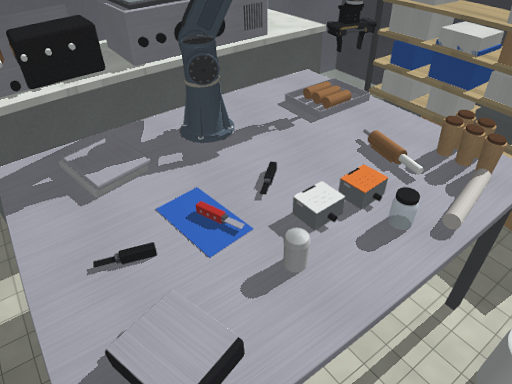

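View pics/top0.png

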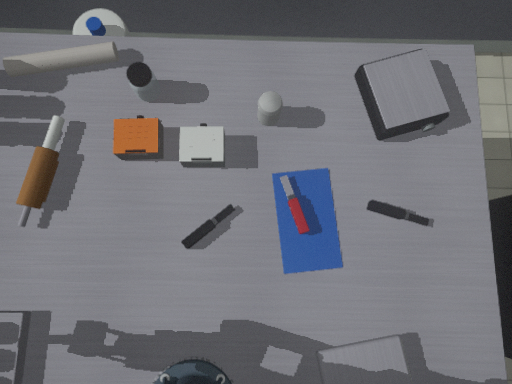

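View pics/wrist0.png

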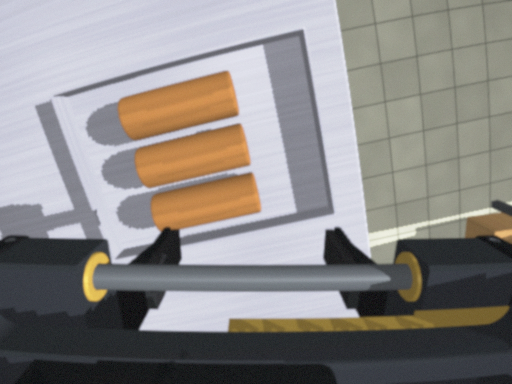

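The top view shows:
- the red lifter at about (298,210) on the blue mat (307,220)
- two black look-alikes, at (208,227) and (398,213)
- the orange box at (137,138), with its notch strip at (135,151)
- the white box at (202,145)

Only the red handle fits the description. I'll measure next, with an enlarged crop to confirm.

```bash
cat > h.py <<'E'
import numpy as np,cv2
from rig import bot
def undist(cal,uv):
    K=cal["mtx"];uv=np.atleast_2d(np.asarray(uv,float))
    xd=(uv-K[:2,2])/[K[0,0],K[1,1]]
    x=xd.copy()
    for _ in range(30): x=xd/(1+cal["k1"]*(x**2).sum(1,keepdims=True))
    return x
def campose(cal,st=None):
    if "pose" in cal: return cal["pose"]
    T=np.eye(4);T[:3,:3]=st["tcp_rot"];T[:3,3]=st["position"]
    return T@cal["hand_eye"]
def toplane(name,uv,z,st=None):
    cal=bot.get_calibration(name);T=campose(cal,st);x=undist(cal,uv)
    d=np.c_[x[:,0],-x[:,1],-np.ones(len(x))]@T[:3,:3].T
    o=T[:3,3];s=(z-o[2])/d[:,2]
    return o+d*s[:,None]
def project(name,P,st=None):
    cal=bot.get_calibration(name);T=np.linalg.inv(campose(cal,st));P=np.atleast_2d(P)@T[:3,:3].T+T[:3,3]
    x=np.c_[P[:,0]/-P[:,2],-P[:,1]/-P[:,2]];x=x*(1+cal["k1"]*(x**2).sum(1,keepdims=True))
    K=cal["mtx"];return x*[K[0,0],K[1,1]]+K[:2,2]
def mask(p,c):
    h=cv2.cvtColor(p,cv2.COLOR_RGB2HSV).astype(int);H,S,V=h[...,0],h[...,1],h[...,2]
    m={"red":((H<5)|(H>172))&(S>150)&(V>80),"orange":(H>=6)&(H<16)&(S>180)&(V>120),"blue":(H>105)&(H<125)&(S>150)}[c]
    return m.astype(np.uint8)
def big(m):
    n,l,s,c=cv2.connectedComponentsWithStats(m);i=1+np.argmax(s[1:,4]);return (l==i).astype(np.uint8)
def rect(m):
    c,_=cv2.findContours(m,0,2);c=max(c,key=cv2.contourArea);return cv2.minAreaRect(c)
E
python3 - <<'E'
from h import *
p=np.load("pics/top0.npz")["p"]
cv2.imwrite("pics/crop0.png",np.hstack([cv2.resize(p[100:180,100:180],(500,500),interpolation=2),cv2.resize(p[165:245,255:303+32],(300,500)[:2] and (300,300),interpolation=2) if 0 else cv2.resize(p[165:245,255:335],(500,500),interpolation=2)])[:, :, ::-1][:, :, :] [::1][:500,:1000] if 0 else cv2.resize(np.hstack([p[105:180,105:235],p[165:240,262:342]])[:,:,::-1],None,fx=3.7,fy=3.7,interpolation=2))
for n,c,z in [("top","red",.033),("top","orange",.064),("top","blue",.003),("scene","red",.033),("scene","orange",.064),("scene","blue",.003)]:
    p=np.load(f"pics/{n}0.npz")["p"];m=mask(p,c)
    if n=="scene" and c in("orange",):
        m[:130]=0;m[:,:335]=0;m[:,390:]=0
    if c=="orange" and n=="top": m[:,:112]=0;m[:,165:]=0
    m=big(m);b=cv2.boxPoints(rect(m));q=toplane(n,b,z)
    print(n,c,m.sum(),rect(m));print(q.round(4).tolist(),"ctr",q.mean(0).round(4),"sides",np.linalg.norm(q[1]-q[0]).round(4),np.linalg.norm(q[2]-q[1]).round(4))
E
```

```text
top red 331 ((297.8972473144531, 215.2260284423828), (34.995304107666016, 9.714415550231934), 69.44395446777344)
[[0.4867, -0.2214, 0.033], [0.4958, -0.2444, 0.033], [0.4139, -0.2746, 0.033], [0.4051, -0.2519, 0.033]] ctr [ 0.4504 -0.2481  0.033 ] sides 0.0247 0.0873
top orange 209 ((122.0, 139.0), (26.0, 16.0), 90.0)
[[0.6614, 0.2152, 0.064], [0.6625, 0.1758, 0.064], [0.5953, 0.1709, 0.064], [0.5944, 0.2099, 0.064]] ctr [0.6284 0.1929 0.064 ] sides 0.0394 0.0673
top blue 4639 ((306.9658508300781, 220.20989990234375), (99.72400665283203, 57.83641815185547), 83.2901611328125)
[[0.5611, -0.1857, 0.003], [0.5826, -0.3376, 0.003], [0.3263, -0.3617, 0.003], [0.3071, -0.2168, 0.003]] ctr [ 0.4443 -0.2755  0.003 ] sides 0.1534 0.2574
scene red 293 ((209.33905029296875, 211.1540985107422), (30.207612991333008, 11.752002716064453), 24.443954467773438)
[[0.434, -0.2914, 0.033], [0.4014, -0.258, 0.033], [0.4946, -0.2242, 0.033], [0.5229, -0.2573, 0.033]] ctr [ 0.4632 -0.2577  0.033 ] sides 0.0467 0.0992
scene orange 629 ((363.71759033203125, 177.626953125), (38.87004852294922, 24.113826751708984), 30.25643539428711)
[[0.604, 0.1034, 0.064], [0.5502, 0.2139, 0.064], [0.6811, 0.2142, 0.064], [0.7224, 0.1107, 0.064]] ctr [0.6394 0.1605 0.064 ] sides 0.1229 0.1309
scene blue 2687 ((203.806884765625, 218.7172393798828), (84.37420654296875, 50.15946960449219), 41.6335334777832)
[[0.3311, -0.3641, 0.003], [0.223, -0.1972, 0.003], [0.5634, -0.1856, 0.003], [0.6214, -0.3271, 0.003]] ctr [ 0.4347 -0.2685  0.003 ] sides 0.1988 0.3406
```

View pics/crop0.png

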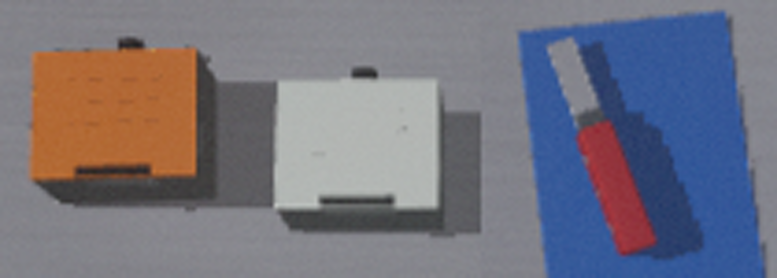

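The crop confirms the red-handled lifter lies on the mat with its blade pointing to +x (up in the picture). The orange box is the left one, with its notch on the robot side. Next I'll measure the covers and work out the first move.

```bash
cat >> h.py <<'E'
from scipy.spatial.transform import Rotation as Ro
import json
def rot(yaw,nose=0):
    """flipped grasp: tool x = -(lifter x at yaw), tool y down; nose = nose-down pitch of lifter, deg"""
    a=np.radians(yaw);x=-np.array([np.cos(a),np.sin(a),0]);y=np.array([0,0,-1.]);R=np.c_[x,y,np.cross(x,y)]
    lat=np.array([-np.sin(a),np.cos(a),0])
    return Ro.from_rotvec(lat*np.radians(nose)).as_matrix()@R
def getcmd():
    d=json.load(open("cmd.json"));return np.array(d["p"]),np.array(d["R"])
def setcmd(p,R): json.dump({"p":np.asarray(p).tolist(),"R":np.asarray(R).tolist()},open("cmd.json","w"))
def delta(p,R):
    p0,R0=getcmd();return np.r_[R0.T@(np.asarray(p)-p0)*1000,np.degrees(Ro.from_matrix(R0.T@R).as_rotvec())].round(1)
def sent(row):
    p0,R0=getcmd();r=np.array(row,float);setcmd(p0+R0@r[:3]/1000,R0@Ro.from_rotvec(np.radians(r[3:])).as_matrix())
    s=bot.read_state();p,R=getcmd();print("cmd",p.round(4),"meas",s["position"].round(4),"err deg",np.degrees(Ro.from_matrix(R.T@s["tcp_rot"]).magnitude()).round(2),"t",round(s["time_s"],2),"F",s["force"].round(1),"op",round(s["opening"],3))
E
python3 - <<'E'
from h import *
a=np.radians(-12.88);setcmd([.139,.609,.245],np.c_[[np.cos(a),np.sin(a),0],[0,0,-1],[-np.sin(a),np.cos(a),0]])
px=np.array([(33,52),(195,48),(197,177),(30,180),(75,172),(150,170)])/3.7+105
print(toplane("top",px,.064).round(4))
pw=np.array([(277,80),(440,79),(440,209),(273,208)])/3.7+105
print("white",toplane("top",pw,.064).round(4))
print(delta([.5,.1,.245],rot(20)),delta([.394,-.269,.225],rot(20)))
E
```

```text
[[0.6796 0.2168 0.064 ]
 [0.6854 0.1084 0.064 ]
 [0.5948 0.1017 0.064 ]
 [0.5901 0.2117 0.064 ]
 [0.5964 0.1825 0.064 ]
 [0.5989 0.1331 0.064 ]]
white [[ 0.6641  0.0519  0.064 ]
 [ 0.6675 -0.0583  0.064 ]
 [ 0.5765 -0.0611  0.064 ]
 [ 0.5747  0.0501  0.064 ]]
[ 465.4    0.  -415.7    0.   147.1    0. ] [ 444.3   20.  -799.1    0.   147.1    0. ]
```

Emit:
jog_arm:
  motion: [39,0,-35,0,8,0,78,0,-69,0,16,0,116,0,-104,0,24,0,155,0,-139,0,32,0,194,0,-173,0,40,0,233,0,-208,0,48,0,272,0,-242,0,56,0,310,0,-277,0,64,0,349,0,-312,0,72,0,388,0,-346,0,80,0,427,0,-381,0,88,0,465,0,-416,0,96,0,463,2,-464,0,104,0,460,5,-512,0,112,0,457,8,-560,0,120,0,455,10,-608,0,127,0,452,12,-656,0,133,0,449,15,-704,0,140,0,447,18,-752,0,147,0,444,20,-799,0,147,0]

```text
time_s: 2.65
position: [0.3933, -0.2701, 0.2244]
tcp_rot: [[-0.939, 0.0, 0.343], [-0.343, 0.0, -0.939], [-0.0, -1.0, -0.0]]
force: [0.3, 0.2, 0.2]
opening: 1.002
```

Emit:
jog_arm:
  motion: [0,0,0,0,0,0,0,0,0,0,0,0]

```text
time_s: 2.9
position: [0.3936, -0.2679, 0.2242]
tcp_rot: [[-0.939, -0.001, 0.343], [-0.343, 0.001, -0.939], [0.0, -1.0, -0.002]]
force: [0.1, 0.1, -0.1]
opening: 0.998
```

```bash
python3 - <<'E'
from h import *
sent([444,20,-799,0,147,0])
s=bot.read_state();print(s["joint_positions"].round(1))
p,d=bot.capture("wrist");cv2.imwrite("pics/wrist1.png",p[:,:,::-1]);np.savez("pics/wrist1.npz",p=p,d=d)
m=big(mask(p,"red"));b=cv2.boxPoints(rect(m));q=toplane("wrist",b,.033,s);print(b.round(1).tolist(),q.round(4).tolist(),q.mean(0).round(4))
E
```

```text
cmd [ 0.3937 -0.2689  0.225 ] meas [ 0.3936 -0.2679  0.2242] err deg 0.1 t 2.9 F [ 0.1  0.1 -0.1] op 0.998
[-47.7  20.6 104.2   0.   55.3  22.2]
[[245.0, 83.0], [265.0, 83.0], [265.0, 164.0], [245.0, 164.0]] [[0.4902, -0.224, 0.033], [0.4975, -0.244, 0.033], [0.4159, -0.2749, 0.033], [0.4081, -0.2536, 0.033]] [ 0.4529 -0.2491  0.033 ]
```

View pics/wrist1.png

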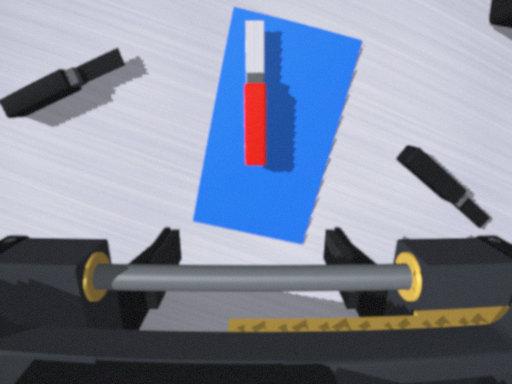

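The wrist view shows the red handle at pixels (245–265, 83–164) with the blade pointing up to (255,22). Handle centre is about (0.4525, −0.249), yaw 20.3°. I'll grasp 28 mm forward of centre to shorten the pry lever.

```bash
python3 - <<'E'
from h import *
print(delta([.4788,-.2393,.09],rot(20.3)),delta([.4788,-.2393,.0285],rot(20.3)))
E
```

```text
[-90.1 135.    1.5   0.   -0.2   0. ] [-90.1 196.5   1.5   0.   -0.2   0. ]
```

Emit:
jog_arm:
  motion: [-23,34,0,0,0,0,-46,68,1,0,0,0,-69,101,1,0,0,0,-90,135,1.5,0,0,0,-90,155,1.5,0,0,0,-90,175,1.5,0,0,0,-90,188,1.5,0,0,0,-90,196.5,1.5,0,0,0,-90,196.5,1.5,0,0,0]

```text
time_s: 4.08
position: [0.479, -0.2386, 0.0279]
tcp_rot: [[-0.939, -0.0, 0.344], [-0.344, 0.0, -0.939], [0.0, -1.0, -0.001]]
force: [0.2, 0.6, -0.1]
opening: 0.999
```

```bash
python3 - <<'E'
from h import *
sent([-90,196.5,1.5,0,0,0])
s=bot.read_state()
p,d=bot.capture("wrist");cv2.imwrite("pics/wrist2.png",p[:,:,::-1])
E
```

```text
cmd [ 0.4787 -0.2393  0.0285] meas [ 0.479  -0.2386  0.0279] err deg 0.05 t 4.08 F [ 0.2  0.6 -0.1] op 0.999
```

View pics/wrist2.png

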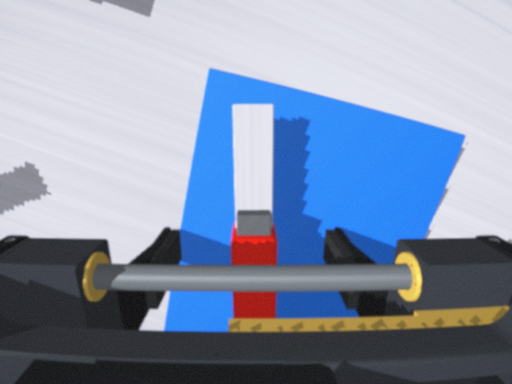

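The handle is centred between the fingers at (255,270), and the blade ends at (253,104). I'll close the gripper and lift.

Emit:
jog_arm:
  motion: [0,0,0,0,0,0,0,0,0,0,0,0,0,0,0,0,0,0,0,0,0,0,0,0,0,0,0,0,0,0,0,0,0,0,0,0]
  gripper: 0

```text
time_s: 4.88
position: [0.479, -0.2391, 0.028]
tcp_rot: [[-0.939, -0.0, 0.344], [-0.344, 0.0, -0.939], [0.0, -1.0, -0.0]]
force: [-0.1, -0.3, 0.0]
opening: 0.407
```

Emit:
jog_arm:
  motion: [0,-20,0,0,0,0,0,-50,0,0,0,0,0,-90,0,0,0,0,0,-130,0,0,0,0,0,-130,0,0,0,0]

```text
time_s: 5.5
position: [0.4807, -0.2402, 0.1608]
tcp_rot: [[-0.939, 0.005, 0.344], [-0.344, -0.004, -0.939], [-0.004, -1.0, 0.006]]
force: [-0.4, -0.2, -1.9]
opening: 0.271
```

```bash
python3 - <<'E'
from h import *
sent([0,-130,0,0,0,0])
s=bot.read_state()
p,d=bot.capture("wrist");cv2.imwrite("pics/wrist3.png",p[:,:,::-1]);np.savez("pics/wrist3.npz",p=p,d=d)
p,d=bot.capture("scene");cv2.imwrite("pics/scene3.png",p[:,:,::-1])
E
```

```text
cmd [ 0.4787 -0.2393  0.1585] meas [ 0.4807 -0.2402  0.1608] err deg 0.4 t 5.5 F [-0.4 -0.2 -1.9] op 0.271
```

View pics/wrist3.png

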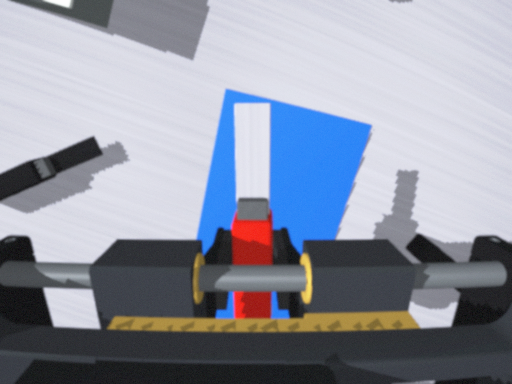

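View pics/scene3.png

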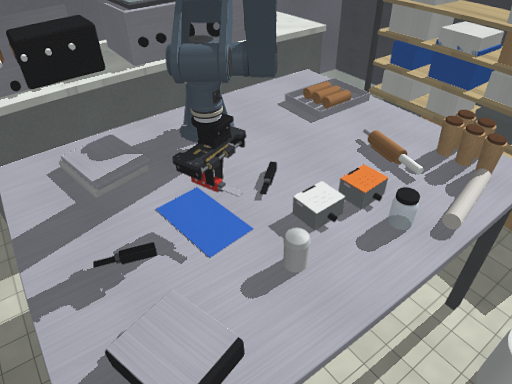

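```bash
cat >> h.py <<'E'
def depthpts(d,px,cal,T):
    px=np.asarray(px);x=undist(cal,px);z=d[px[:,1].astype(int),px[:,0].astype(int)]
    P=np.c_[x[:,0]*z,-x[:,1]*z,-z];return P@T[:3,:3].T+T[:3,3]
E
python3 - <<'E'
from h import *
f=np.load("pics/wrist3.npz");p,d=f["p"],f["d"];cal=bot.get_calibration("wrist")
px=[(253,r) for r in [104,106,110,120,140,160,180,194,205,215,225,240,250]]
P=depthpts(d,px,cal,cal["hand_eye"])
for a,b in zip(px,P): print(a,p[a[1],a[0]],(b*1000).round(1))
# tip edges
for r in (101,102,103,104): print(r,p[r,253],d[r,253])
E
```

```text
(253, 104) [217 221 238] [-81.5  28.4   0.5]
(253, 106) [226 227 237] [-80.4  28.    0.5]
(253, 110) [226 227 237] [-78.3  29.6   0.5]
(253, 120) [226 227 237] [-72.9  28.    0.5]
(253, 140) [225 227 237] [-61.8  29.    0.5]
(253, 160) [225 226 236] [-50.4  28.6   0.5]
(253, 180) [226 227 236] [-38.5  28.8   0.5]
(253, 194) [226 227 236] [-30.2  28.1   0.5]
(253, 205) [114 115 121] [-26.2  19.3   0.5]
(253, 215) [110 115 120] [-19.7  20.6   0.5]
(253, 225) [246  39  30] [-15.4  15.7   0.5]
(253, 240) [198  35  26] [-6.5 14.7  0.6]
(253, 250) [160  27  14] [-0.5 14.   0.6]
101 [ 68 144 247] 0.28338712
102 [118 161 243] 0.28341308
103 [182 198 239] 0.16126046
104 [217 221 238] 0.16093884
```

The depth check shows the blade level, but the handle sits 30 mm ahead of the TCP. It slipped down because I lifted before the fingers had fully closed, so only about 7 mm is held. I'll set it back on the mat and regrasp deeper.

Emit:
jog_arm:
  motion: [0,40,0,0,0,0,0,75,0,0,0,0,0,98,0,0,0,0,0,108,0,0,0,0,0,109,0,0,0,0,0,109,0,0,0,0]

```text
time_s: 6.35
position: [0.4788, -0.2389, 0.0486]
tcp_rot: [[-0.939, -0.001, 0.344], [-0.344, 0.001, -0.939], [0.0, -1.0, -0.001]]
force: [0.2, -0.2, -1.1]
opening: 0.27
```

Emit:
jog_arm:
  motion: [0,0,0,0,0,0,0,0,0,0,0,0,0,0,0,0,0,0,0,10,0,0,0,0,0,21,0,0,0,0,0,21,0,0,0,0]
  gripper: 0.6

```text
time_s: 7.1
position: [0.4783, -0.2385, 0.0267]
tcp_rot: [[-0.939, -0.002, 0.344], [-0.344, 0.002, -0.939], [0.001, -1.0, -0.002]]
force: [0.4, -0.1, 1.1]
opening: 0.599
```

Emit:
jog_arm:
  motion: [0,0,0,0,0,0,0,0,0,0,0,0,0,0,0,0,0,0,0,0,0,0,0,0,0,0,0,0,0,0,0,0,0,0,0,0,0,0,0,0,0,0,0,0,0,0,0,0,0,0,0,0,0,0]
  gripper: 0

```text
time_s: 8.22
position: [0.4791, -0.2392, 0.0283]
tcp_rot: [[-0.939, 0.0, 0.344], [-0.344, -0.0, -0.939], [-0.0, -1.0, 0.0]]
force: [-0.8, 0.5, 3.9]
opening: 0.274
```

```bash
python3 - <<'E'
from h import *
sent([0,130,0,0,0,0])
p,d=bot.capture("wrist");cv2.imwrite("pics/wrist4.png",p[:,:,::-1]);cal=bot.get_calibration("wrist")
px=[(253,r) for r in [98,102,104,106,108,110,120,140,160,180,194,205,215,225,240,250]]
P=depthpts(d,px,cal,cal["hand_eye"])
for a,b in zip(px,P): print(a,p[a[1],a[0]],(b*1000).round(1))
E
```

```text
cmd [ 0.4787 -0.2393  0.0285] meas [ 0.4791 -0.2392  0.0283] err deg 0.02 t 8.22 F [-0.8  0.5  3.9] op 0.274
(253, 98) [ 56 153 252] [-84.6  24.8   0.4]
(253, 102) [161 193 249] [-82.1   8.7   0.4]
(253, 104) [229 232 243] [-81.2   8.7   0.4]
(253, 106) [233 234 242] [-80.2   8.5   0.4]
(253, 108) [232 234 242] [-79.3   8.6   0.4]
(253, 110) [233 234 242] [-78.4   9.3   0.4]
(253, 120) [233 233 242] [-73.6   8.2   0.4]
(253, 140) [231 234 242] [-63.9   8.3   0.4]
(253, 160) [233 234 242] [-53.8   8.1   0.5]
(253, 180) [232 233 242] [-43.3   8.5   0.5]
(253, 194) [233 235 244] [-35.1  11.1   0.5]
(253, 205) [232 233 242] [-29.9   8.    0.5]
(253, 215) [120 124 130] [-27.1   0.3   0.5]
(253, 225) [118 121 126] [-21.7   0.1   0.5]
(253, 240) [250  44  35] [-15.2  -3.8   0.5]
(253, 250) [249  42  30] [-9.7 -4.   0.5]
```

Emit:
jog_arm:
  motion: [0,-10,0,0,0,0,0,-25,0,0,0,0,0,-55,0,0,0,0,0,-95,0,0,0,0,0,-130,0,0,0,0,0,-130,0,0,0,0]

```text
time_s: 9.02
position: [0.4806, -0.2402, 0.1614]
tcp_rot: [[-0.939, 0.006, 0.344], [-0.344, -0.005, -0.939], [-0.004, -1.0, 0.006]]
force: [-0.0, -0.4, -1.5]
opening: 0.271
```

```bash
python3 - <<'E'
from h import *
sent([0,-130,0,0,0,0])
p,d=bot.capture("wrist");cv2.imwrite("pics/wrist5.png",p[:,:,::-1]);cal=bot.get_calibration("wrist")
px=[(253,r) for r in [98,102,104,106,120,140,180,205,215,225,240,250]]
P=depthpts(d,px,cal,cal["hand_eye"])
for a,b in zip(px,P): print(a,p[a[1],a[0]],(b*1000).round(1))
E
```

```text
cmd [ 0.4787 -0.2393  0.1585] meas [ 0.4806 -0.2402  0.1614] err deg 0.42 t 9.03 F [-0.  -0.4 -1.5] op 0.271
(253, 98) [ 52 139 248] [-89.2 156.9   0.7]
(253, 102) [165 187 242] [-82.1   9.    0.4]
(253, 104) [219 221 233] [-81.2   7.9   0.4]
(253, 106) [221 222 231] [-80.2   8.3   0.4]
(253, 120) [220 220 230] [-73.6   8.5   0.4]
(253, 140) [220 220 231] [-63.9   8.3   0.4]
(253, 180) [221 221 232] [-43.3   8.5   0.5]
(253, 205) [222 222 233] [-29.8   8.1   0.5]
(253, 215) [110 113 120] [-27.2   0.    0.5]
(253, 225) [108 110 117] [-21.9  -0.3   0.5]
(253, 240) [242  38  28] [-15.2  -3.9   0.5]
(253, 250) [242  42  26] [-10.4  -5.4   0.5]
```

The tool is now held firmly: blade tip at tool (−82, 10, 0.4) mm, level. Next I'll carry it to a viewing pose in front of the orange notch.

```bash
python3 - <<'E'
from h import *
print(delta([.4507,.149,.16],rot(3.2)))
E
```

```text
[-107.2   -1.5 -374.3    0.    16.9    0. ]
```

Emit:
jog_arm:
  motion: [-10,0,-35,0,2,0,-20,0,-70,0,3,0,-31,0,-108,0,5,0,-42,0,-147,0,7,0,-53,0,-186,0,9,0,-64,0,-225,0,10,0,-75,0,-264,0,12,0,-86,-1,-300,0,14,0,-97,-1,-338,0,16,0,-105,-1,-365,0,17,0,-107,-1,-374,0,17,0,-107,-1,-374,0,17,0]

```text
time_s: 10.58
position: [0.4501, 0.1489, 0.1583]
tcp_rot: [[-0.998, -0.002, 0.056], [-0.056, -0.001, -0.998], [0.002, -1.0, 0.0]]
force: [1.0, -0.3, -1.7]
opening: 0.275
```

```bash
python3 - <<'E'
from h import *
sent([-107,-1,-374,0,17,0])
s=bot.read_state();print(s["joint_positions"].round(1))
p,d=bot.capture("wrist");cv2.imwrite("pics/wrist6.png",p[:,:,::-1]);np.savez("pics/wrist6.npz",p=p,d=d)
p,d=bot.capture("top");cv2.imwrite("pics/top6.png",p[:,:,::-1]);np.savez("pics/top6.npz",p=p,d=d)
E
```

```text
cmd [0.4506 0.1487 0.1595] meas [0.4501 0.1489 0.1583] err deg 0.14 t 10.57 F [ 1.  -0.3 -1.7] op 0.275
[  4.8  26.8 108.2  -0.   45.2  91.6]
```

View pics/wrist6.png

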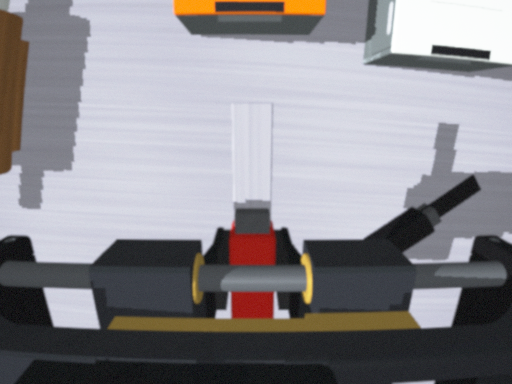

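View pics/top6.png

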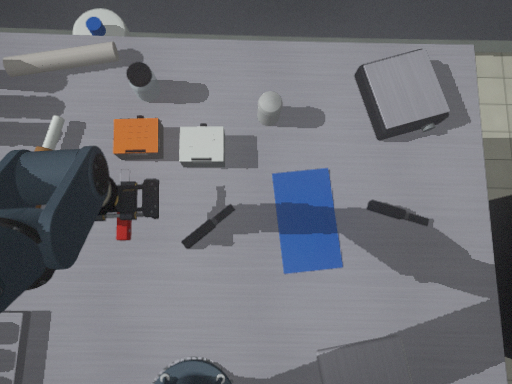

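The wrist view shows the orange cover's front edge at row ~15, columns 175–326. The black strip is at (250,7) and the blade tip at (252,104). I'll refine the edge from this view.

```bash
python3 - <<'E'
from h import *
st=bot.read_state()
f=np.load("pics/wrist6.npz");p,d=f["p"],f["d"]
m=big(mask(p,"orange"));ys,xs=np.nonzero(m);print(xs.min(),xs.max(),ys.max())
fit=[]
for c in range(180,322,10):
    r=np.nonzero(m[:,c])[0].max();fit.append((c,r+.5))
print(fit)
e=[(xs.min()-.5,fit[0][1]),(xs.max()+.5,fit[-1][1])]
P=toplane("wrist",fit,.062,st);k=np.polyfit(P[:,1],P[:,0],1);print(P.round(4)[[0,7,-1]],"yaw",np.degrees(np.arctan(-k[0])))
# row 5: left,right limits; black strip
for r in (4,8,11): 
    x=np.nonzero(m[r])[0];print(r,x.min(),x.max(),toplane("wrist",[(x.min()-.5,r),(x.max()+.5,r)],.064,st).round(4).tolist())
g=p.max(2)
for r in (5,7,9): x=np.nonzero(g[r,190:310]<80)[0]+190;print("strip",r,x.min(),x.max(),toplane("wrist",[(x.min()-.5,r),(x.max()+.5,r)],.064,st).round(4).tolist())
# notch dark patch below the edge
cv2.imwrite("pics/w6crop.png",cv2.resize(p[0:50,160:340],None,fx=4,fy=4,interpolation=2)[:,:,::-1])
cal=bot.get_calibration("wrist")
print(depthpts(d,[(200,8),(250,12),(300,8),(190,30),(310,27)],cal,campose(cal,st)).round(4))
E
```

```text
176 324 14
[(180, np.float64(14.5)), (190, np.float64(14.5)), (200, np.float64(14.5)), (210, np.float64(14.5)), (220, np.float64(13.5)), (230, np.float64(13.5)), (240, np.float64(13.5)), (250, np.float64(13.5)), (260, np.float64(13.5)), (270, np.float64(13.5)), (280, np.float64(13.5)), (290, np.float64(14.5)), (300, np.float64(14.5)), (310, np.float64(14.5)), (320, np.float64(14.5))]
[[0.5941 0.2088 0.062 ]
 [0.597  0.1578 0.062 ]
 [0.5996 0.1069 0.062 ]] yaw 3.0892903339470585
4 214 285 [[0.6015, 0.1843, 0.064], [0.6043, 0.1327, 0.064]]
8 214 324 [[0.5988, 0.1842, 0.064], [0.6037, 0.1044, 0.064]]
11 214 324 [[0.5968, 0.1841, 0.064], [0.6016, 0.1042, 0.064]]
strip 5 216 282 [[0.6009, 0.1828, 0.064], [0.6035, 0.1348, 0.064]]
strip 7 216 282 [[0.5996, 0.1828, 0.064], [0.6021, 0.1347, 0.064]]
strip 9 217 282 [[0.5983, 0.182, 0.064], [0.6008, 0.1346, 0.064]]
[[0.5981 0.1937 0.0653]
 [0.5971 0.1578 0.0649]
 [0.6021 0.1222 0.0648]
 [0.5938 0.2103 0.0183]
 [0.5993 0.1078 0.0281]]
```

View pics/w6crop.png

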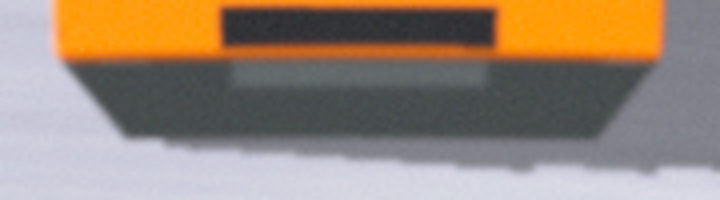

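```bash
cat >> h.py <<'E'
E0=np.array([.5965,.1583,.0515])
def ins(s,dz=0,nose=18,yaw=3.1,y=10.,tipx=-82.2):
    R=rot(yaw,nose);return E0+[0,0,dz+.001]-R@np.array([(tipx+s)/1000,y/1000,.0004]),R
E
python3 - <<'E'
from h import *
for s,dz in [(-25,.06),(-25,0),(0,0),(36,0),(36,.036)]:
    p,R=ins(s,dz);print(s,dz,p.round(4),delta(p,R))
E
```

```text
-25 0.06 [0.4978 0.1534 0.1551] [-47.4   4.4  -2.1  -0.    0.  -18. ]
-25 0 [0.4978 0.1534 0.0951] [-47.4  64.4  -2.1  -0.    0.  -18. ]
0 0 [0.5215 0.1546 0.0874] [-71.2  72.1  -2.1  -0.    0.  -18. ]
36 0 [0.5557 0.1565 0.0763] [-105.4   83.2   -2.1   -0.     0.   -18. ]
36 0.036 [0.5557 0.1565 0.1123] [-105.4   47.2   -2.1   -0.     0.   -18. ]
```

Moving to just outside the notch with the nose pitched down 18°, then looking.

Emit:
jog_arm:
  motion: [-12,2,0,0,0,-5,-24,4,-1,0,0,-10,-36,4,-2,0,0,-14,-47,4.5,-2,0,0,-18,-47,25,-2,0,0,-18,-47,45,-2,0,0,-18,-47,60,-2,0,0,-18,-47.5,64.5,-2,0,0,-18,-47.5,64.5,-2,0,0,-18,-47.5,64.5,-2,0,0,-18]

```text
time_s: 11.92
position: [0.4987, 0.1535, 0.0952]
tcp_rot: [[-0.95, -0.307, 0.054], [-0.052, -0.017, -0.999], [0.308, -0.952, -0.0]]
force: [-0.9, 0.9, -1.4]
opening: 0.275
```

```bash
python3 - <<'E'
from h import *
sent([-47.5,64.5,-2,0,0,-18])
st=bot.read_state()
p,d=bot.capture("wrist");cv2.imwrite("pics/wrist7.png",p[:,:,::-1]);np.savez("pics/wrist7.npz",p=p,d=d,pos=st["position"],R=st["tcp_rot"])
cal=bot.get_calibration("wrist");T=campose(cal,st)
print("tip world",st["position"]+st["tcp_rot"]@[-.0822,.010,.0004])
p2,d2=bot.capture("scene");cv2.imwrite("pics/scene7.png",cv2.resize(p2[120:240,230:430],None,fx=4,fy=4,interpolation=2)[:,:,::-1])
E
```

```text
cmd [0.4979 0.1532 0.095 ] meas [0.4987 0.1535 0.0952] err deg 0.08 t 11.93 F [-0.9  0.9 -1.4] op 0.275
tip world [0.5737397  0.15719741 0.06038426]
```

View pics/wrist7.png

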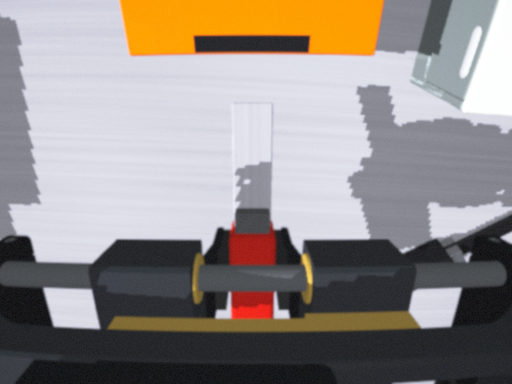

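View pics/scene7.png

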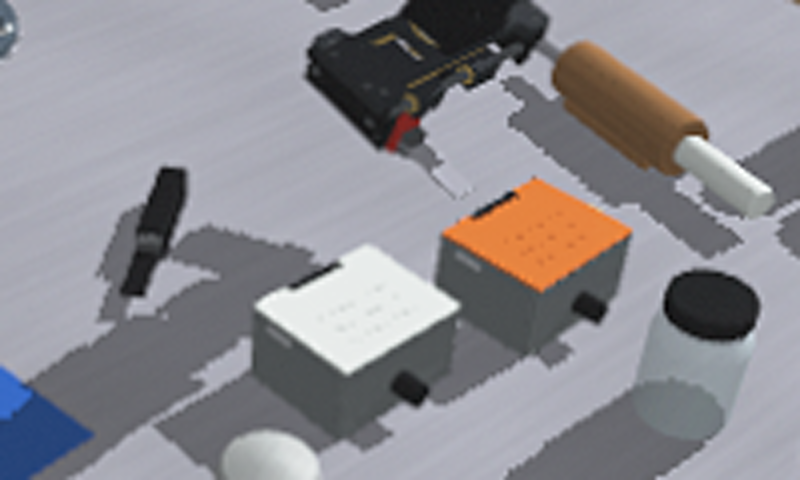

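The wrist view shows the blade tip at (252,103), lined up with the strip at (252,43) in front of the cover edge (row ~54). I'll compare tip and edge positions numerically.

```bash
python3 - <<'E'
from h import *
f=np.load("pics/wrist7.npz");p,d=f["p"],f["d"];st={"position":f["pos"],"tcp_rot":f["R"]}
cal=bot.get_calibration("wrist");T=campose(cal,st)
m=big(mask(p,"orange"))
for c in (140,200,252,300,370):
    r=np.nonzero(m[:,c])[0].max();print(c,r,toplane("wrist",[(c,r+.5)],.064,st).round(4), depthpts(d,[(c,r-3)],cal,T).round(4))
g=p.max(2)[43];x=np.nonzero(g[180:325]<80)[0]+180;print("strip",x.min(),x.max(),toplane("wrist",[(x.min(),43),(x.max(),43)],.064,st).round(4))
print(depthpts(d,[(252,105),(252,115),(252,140)],cal,T).round(4))
E
```

```text
Traceback (most recent call last):
ValueError: zero-size array to reduction operation maximum which has no identity
```

```bash
python3 - <<'E'
from h import *
f=np.load("pics/wrist7.npz");p,d=f["p"],f["d"];st={"position":f["pos"],"tcp_rot":f["R"]}
cal=bot.get_calibration("wrist");T=campose(cal,st)
m=((p[...,0]>200)&(p[...,2]<60)).astype(np.uint8)
for c in (140,185,252,320,370):
    a=np.nonzero(m[:80,c])[0]
    if len(a)==0: continue
    r=a.max();print(c,r,toplane("wrist",[(c,r+.5)],.064,st).round(4), depthpts(d,[(c,r-3)],cal,T).round(4))
g=p.max(2)[43];x=np.nonzero(g[180:325]<80)[0]+180;print("strip",x.min(),x.max(),toplane("wrist",[(x.min(),43),(x.max(),43)],.064,st).round(4))
print(depthpts(d,[(252,105),(252,115),(252,140)],cal,T).round(4))
E
```

```text
140 54 [[0.5937 0.2088 0.064 ]] [[0.5952 0.2087 0.0638]]
185 52 [[0.5952 0.1885 0.064 ]] [[0.5965 0.1887 0.0629]]
252 34 [[0.6039 0.1595 0.064 ]] [[0.6054 0.1595 0.0653]]
320 52 [[0.5986 0.1292 0.064 ]] [[0.6    0.1294 0.0639]]
370 54 [[0.5995 0.1066 0.064 ]] [[0.6008 0.1067 0.0631]]
strip 196 307 [[0.5993 0.1835 0.064 ]
 [0.602  0.1355 0.064 ]]
[[0.5727 0.1577 0.0625]
 [0.5677 0.1575 0.0625]
 [0.5569 0.1568 0.0681]]
```

Tip and edge agree: edge at (0.597, 0.1585), blade line entering at z≈51 mm. I'll insert 61 mm along the blade axis.

Emit:
jog_arm:
  motion: [-10,0,0,0,0,0,-20,0,0,0,0,0,-30,0,0,0,0,0,-35,0,0,0,0,0,-35,0,0,0,0,0]

```text
time_s: 12.65
position: [0.5317, 0.1553, 0.0834]
tcp_rot: [[-0.95, -0.309, 0.054], [-0.052, -0.017, -0.999], [0.309, -0.951, -0.0]]
force: [-0.2, -0.1, -0.8]
opening: 0.273
```

```bash
python3 - <<'E'
from h import *
sent([-35,0,0,0,0,0])
p,d=bot.capture("wrist");cv2.imwrite("pics/wrist8.png",p[:,:,::-1])
E
```

```text
cmd [0.5311 0.1551 0.0842] meas [0.5317 0.1553 0.0834] err deg 0.02 t 12.65 F [-0.2 -0.1 -0.8] op 0.273
```

View pics/wrist8.png

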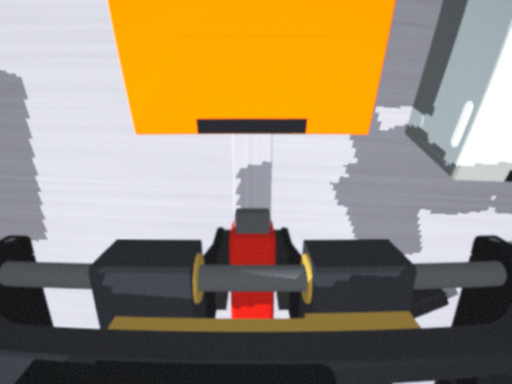

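The blade (cols 232–272) goes under the cover edge at row 133 with no force. I'll push the rest in, then lift.

Emit:
jog_arm:
  motion: [-9,0,0,0,0,0,-18,0,0,0,0,0,-26,0,0,0,0,0,-26,0,0,0,0,0]

```text
time_s: 13.2
position: [0.5569, 0.1566, 0.0754]
tcp_rot: [[-0.95, -0.308, 0.054], [-0.052, -0.017, -0.999], [0.308, -0.951, 0.0]]
force: [-0.3, 0.3, -1.2]
opening: 0.274
```

Emit:
jog_arm:
  motion: [1.5,-5,0,0,0,0,3,-10,0,0,0,0,4.5,-14,0,0,0,0,6,-18,0,0,0,0,6,-18,0,0,0,0]

```text
time_s: 13.82
position: [0.5562, 0.1567, 0.0954]
tcp_rot: [[-0.95, -0.308, 0.054], [-0.052, -0.017, -0.999], [0.308, -0.951, -0.0]]
force: [-0.2, -0.4, -1.1]
opening: 0.271
```

```bash
python3 - <<'E'
from h import *
sent([-26,0,0,0,0,0]);sent([6,-18,0,0,0,0])
st=bot.read_state()
p,d=bot.capture("wrist");cv2.imwrite("pics/wrist9.png",p[:,:,::-1])
cal=bot.get_calibration("wrist");T=campose(cal,st)
print(depthpts(d,[(150,100),(150,150),(200,150),(300,150),(150,170)],cal,T).round(4))
p2,d2=bot.capture("scene");cv2.imwrite("pics/scene9.png",cv2.resize(p2[120:240,230:430],None,fx=4,fy=4,interpolation=2)[:,:,::-1])
E
```

```text
cmd [0.5558 0.1564 0.0761] meas [0.5562 0.1567 0.0954] err deg 0.06 t 13.82 F [-0.2 -0.4 -1.1] op 0.271
cmd [0.5557 0.1564 0.0951] meas [0.5562 0.1567 0.0954] err deg 0.06 t 13.82 F [-0.2 -0.4 -1.1] op 0.271
[[0.6329 0.2077 0.0709]
 [0.6098 0.2094 0.0753]
 [0.611  0.185  0.0753]
 [0.6135 0.1367 0.0751]
 [0.5988 0.2107 0.0758]]
```

View pics/wrist9.png

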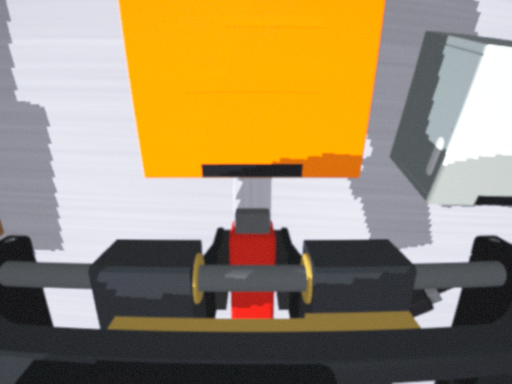

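View pics/scene9.png

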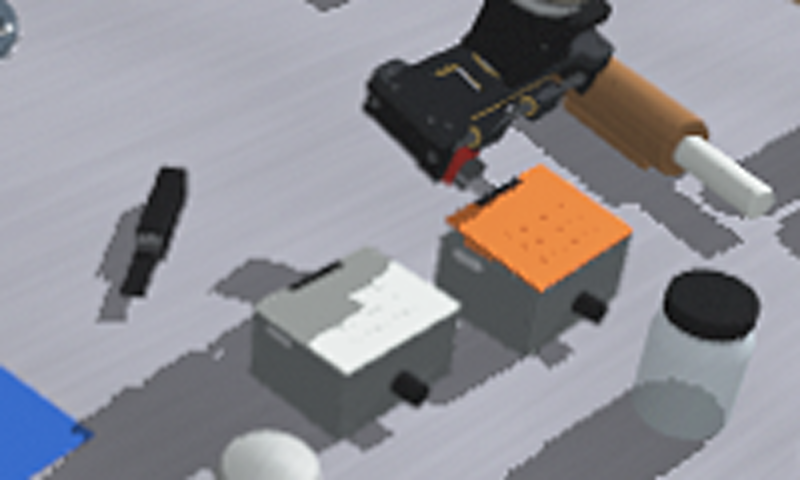

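The cover's notch edge is now at about 76 mm on its top face, i.e. ~12 mm lifted, with the fingers clear. I'll lift another 18 mm.

Emit:
jog_arm:
  motion: [1.5,-5,0,0,0,0,3,-10,0,0,0,0,4.5,-14,0,0,0,0,5.5,-17,0,0,0,0,5.5,-17,0,0,0,0,5.5,-17,0,0,0,0]

```text
time_s: 14.68
position: [0.5559, 0.1567, 0.1124]
tcp_rot: [[-0.95, -0.309, 0.054], [-0.052, -0.017, -0.999], [0.309, -0.951, -0.0]]
force: [-0.6, -0.9, -1.7]
opening: 0.275
```

```bash
python3 - <<'E'
from h import *
sent([5.5,-17,0,0,0,0])
st=bot.read_state()
p,d=bot.capture("wrist");cv2.imwrite("pics/wrist10.png",p[:,:,::-1])
cal=bot.get_calibration("wrist");T=campose(cal,st)
print(depthpts(d,[(150,100),(150,150),(200,150),(300,150),(160,185)],cal,T).round(4))
print("tip",st["position"]+st["tcp_rot"]@[-.0822,.010,.0004])
E
```

```text
cmd [0.5557 0.1564 0.113 ] meas [0.5559 0.1567 0.1124] err deg 0.01 t 14.68 F [-0.6 -0.9 -1.7] op 0.275
[[6.309e-01 2.094e-01 8.270e-02]
 [6.084e-01 2.101e-01 9.030e-02]
 [6.099e-01 1.852e-01 9.080e-02]
 [6.122e-01 1.364e-01 9.010e-02]
 [5.292e-01 2.378e-01 2.000e-04]]
tip [0.63085179 0.16036447 0.07749867]
```

View pics/wrist10.png

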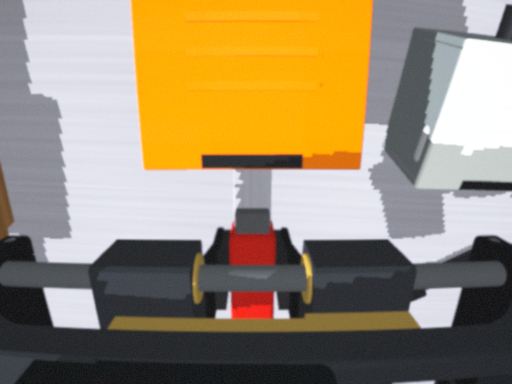

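The edge is up about 30 mm and the tip is ~33 mm from the edge. I'll lower 20 mm so the cover settles on its clips, look, then withdraw.

Emit:
jog_arm:
  motion: [-1.5,5,0,0,0,0,-3,10,0,0,0,0,-4.5,15,0,0,0,0,-6,19,0,0,0,0,-6,19,0,0,0,0]

```text
time_s: 15.35
position: [0.5556, 0.1566, 0.0921]
tcp_rot: [[-0.949, -0.309, 0.054], [-0.052, -0.017, -0.999], [0.31, -0.951, 0.0]]
force: [1.1, 0.1, -1.6]
opening: 0.276
```

```bash
python3 - <<'E'
from h import *
sent([-6,19,0,0,0,0])
st=bot.read_state()
p,d=bot.capture("wrist");cv2.imwrite("pics/wrist11.png",p[:,:,::-1])
cal=bot.get_calibration("wrist");T=campose(cal,st)
print(depthpts(d,[(180,100),(180,130),(180,150),(300,150),(180,160)],cal,T).round(4))
print("blade at x=.6 center z",(st["position"]+st["tcp_rot"]@[-.05,.010,.0004]))
E
```

```text
cmd [0.5555 0.1564 0.0931] meas [0.5556 0.1566 0.0921] err deg 0.05 t 15.35 F [ 1.1  0.1 -1.6] op 0.276
[[0.6355 0.1917 0.0764]
 [0.6223 0.1925 0.0773]
 [0.614  0.1925 0.0806]
 [0.6168 0.1384 0.0801]
 [0.6092 0.1928 0.0811]]
blade at x=.6 center z [0.59996186 0.15863848 0.06713858]
```

View pics/wrist11.png

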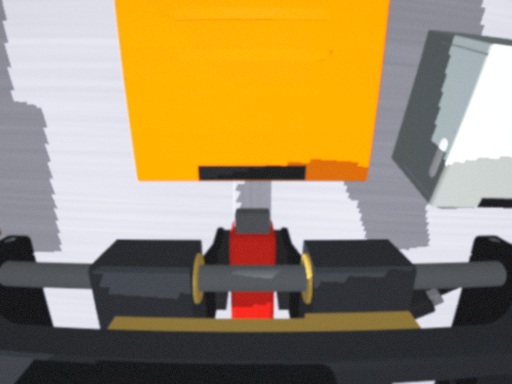

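The cover rests ~19 mm up and the blade is ~10 mm below it. Withdrawing along the blade axis.

Emit:
jog_arm:
  motion: [15,0,0,0,0,0,30,0,0,0,0,0,45,0,0,0,0,0,62,0,0,0,0,0,80,0,0,0,0,0,80,0,0,0,0,0]

```text
time_s: 16.15
position: [0.478, 0.1526, 0.1182]
tcp_rot: [[-0.949, -0.309, 0.055], [-0.052, -0.017, -0.998], [0.31, -0.951, -0.0]]
force: [-0.6, 0.5, -2.7]
opening: 0.274
```

```bash
python3 - <<'E'
from h import *
sent([80,0,0,0,0,0])
st=bot.read_state()
p,d=bot.capture("wrist");cv2.imwrite("pics/wrist12.png",p[:,:,::-1])
cal=bot.get_calibration("wrist");T=campose(cal,st)
px=[(253,r) for r in [101,104,106,120,140,180,205,215,225,240,250]]
print((1000*depthpts(d,px,cal,cal["hand_eye"])).round(1).tolist())
print(depthpts(d,[(150,10),(150,30),(350,30),(180,40)],cal,T).round(4))
p2,d2=bot.capture("scene");cv2.imwrite("pics/scene12.png",cv2.resize(p2[120:240,230:430],None,fx=4,fy=4,interpolation=2)[:,:,::-1])
# place: handle centre on mat (same spot), TCP = centre+28
print(delta([.4507,.149,.16],rot(3.1)),)
E
```

```text
cmd [0.4796 0.1522 0.1178] meas [0.478  0.1526 0.1182] err deg 0.06 t 16.15 F [-0.6  0.5 -2.7] op 0.274
[[-84.7, 95.6, 0.5], [-81.1, 9.0, 0.3], [-80.1, 8.5, 0.3], [-73.5, 8.7, 0.3], [-63.7, 9.0, 0.3], [-43.1, 8.7, 0.4], [-29.5, 8.5, 0.4], [-26.9, 0.4, 0.4], [-21.6, -0.0, 0.4], [-14.7, -3.2, 0.4], [-10.5, -6.1, 0.4]]
[[ 5.875e-01  2.275e-01  1.000e-04]
 [ 5.750e-01  2.290e-01 -4.000e-04]
 [ 5.827e-01  9.090e-02  1.000e-04]
 [ 5.693e-01  2.082e-01  5.000e-04]]
[ 40.6 -31.2   1.7  -0.    0.   18. ]
```

View pics/wrist12.png

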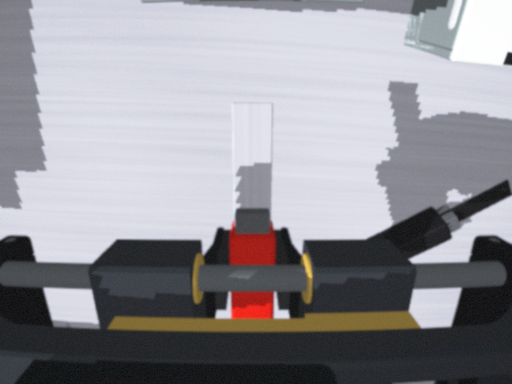

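View pics/scene12.png

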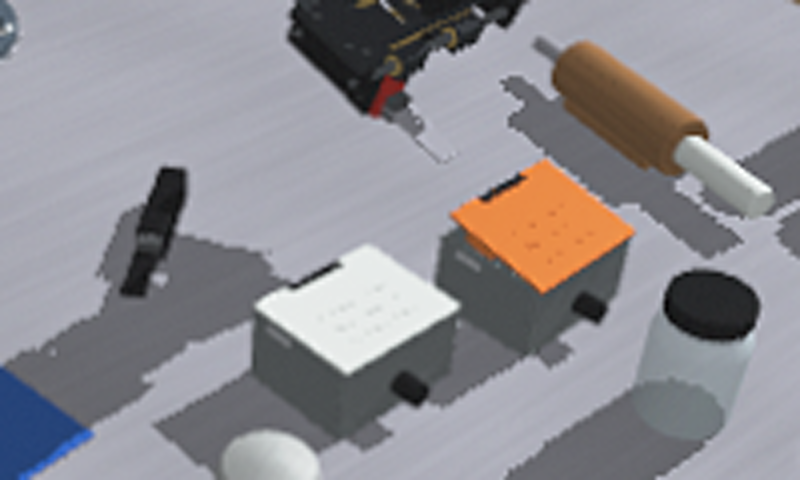

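The scene view shows the orange cover propped up (raised edge at ~(500,180)), the white cover still flat, and the lifter still firmly held. Next I'll level out and travel back over the mat.

```bash
python3 - <<'E'
from h import *
p0,R0=getcmd()
setcmd_=(p0+R0@np.array([41,-31,2])/1000, R0@Ro.from_rotvec(np.radians([0,0,18])).as_matrix())
setcmd(*setcmd_);print(setcmd_[0]);print(delta([.4788,-.2393,.16],rot(20.3)),delta([.4788,-.2393,.0295],rot(20.3)));setcmd(p0,R0)
E
```

```text
[0.45029616 0.14865033 0.15994027]
[-7.300e+00 -1.000e-01  3.889e+02  0.000e+00 -1.720e+01  0.000e+00] [ -7.3 130.4 388.9   0.  -17.2   0. ]
```

Emit:
jog_arm:
  motion: [10,-8,0,0,0,4,20,-16,1,0,0,9,31,-24,2,0,0,14,41,-31,2,0,0,18,41,-31,2,0,0,18]

```text
time_s: 16.88
position: [0.4497, 0.1489, 0.1601]
tcp_rot: [[-0.999, -0.0, 0.055], [-0.055, -0.0, -0.999], [0.0, -1.0, -0.0]]
force: [0.8, 0.1, -1.4]
opening: 0.276
```

Emit:
jog_arm:
  motion: [0,0,30,0,-1,0,-1,0,65,0,-3,0,-2,0,105,0,-5,0,-3,0,145,0,-7,0,-4,0,185,0,-9,0,-5,0,225,0,-10,0,-6,0,265,0,-12,0,-6,0,305,0,-14,0,-7,0,340,0,-16,0,-7,0,370,0,-17,0,-7,0,389,0,-17,0,-7,0,389,0,-17,0,-7,40,389,0,-17,0,-7,80,389,0,-17,0,-7,110,389,0,-17,0,-7,120,389,0,-17,0,-7,120,389,0,-17,0]

```text
time_s: 19.0
position: [0.4787, -0.2383, 0.0393]
tcp_rot: [[-0.939, -0.001, 0.345], [-0.345, 0.001, -0.939], [0.001, -1.0, -0.001]]
force: [-0.0, -0.8, -0.6]
opening: 0.275
```

```bash
python3 - <<'E'
from h import *
sent([41,-31,2,0,0,18]);sent([-7,120,389,0,-17,0])
E
```

```text
cmd [0.4503 0.1487 0.1599] meas [ 0.4787 -0.2383  0.0393] err deg 17.04 t 19.0 F [-0.  -0.8 -0.6] op 0.275
cmd [ 0.4785 -0.2394  0.0399] meas [ 0.4787 -0.2383  0.0393] err deg 0.09 t 19.0 F [-0.  -0.8 -0.6] op 0.275
```

Emit:
jog_arm:
  motion: [0,5,0,0,0,0,0,9,0,0,0,0,0,11,0,0,0,0,0,11,0,0,0,0]

```text
time_s: 19.5
position: [0.4788, -0.2392, 0.0286]
tcp_rot: [[-0.939, 0.0, 0.344], [-0.344, -0.0, -0.939], [-0.0, -1.0, 0.0]]
force: [0.7, -0.2, -1.7]
opening: 0.271
```

Emit:
jog_arm:
  motion: [0,0,0,0,0,0,0,0,0,0,0,0,0,0,0,0,0,0,0,0,0,0,0,0,0,0,0,0,0,0,0,-10,0,0,0,0,0,-30,0,0,0,0,0,-70,0,0,0,0,0,-120,0,0,0,0,50,-180,0,0,0,0,80,-200,0,0,0,0,80,-200,0,0,0,0,80,-200,0,0,0,0]
  gripper: 1

```text
time_s: 21.12
position: [0.4037, -0.2665, 0.2286]
tcp_rot: [[-0.939, 0.001, 0.343], [-0.343, -0.0, -0.939], [-0.001, -1.0, 0.0]]
force: [-0.3, 0.2, 0.0]
opening: 0.995
```

```bash
python3 - <<'E'
from h import *
sent([0,11,0,0,0,0]);sent([80,-200,0,0,0,0])
s=bot.read_state()
p,d=bot.capture("wrist");cv2.imwrite("pics/wrist14.png",p[:,:,::-1])
m=big(mask(p,"red"));b=cv2.boxPoints(rect(m));q=toplane("wrist",b,.033,s);print(q.round(4).tolist(),q.mean(0).round(4))
cal=bot.get_calibration("wrist");T=campose(cal,s)
c=np.array(rect(m)[0]).astype(int);print(depthpts(d,[c,c+[-6,0],c+[6,0],c+[0,-25],c+[0,25],c+[0,-70],c+[0,-90]],cal,T).round(4))
print("mat ctr ~(.4443,-.2755) yaw 8: rel",)
p,d=bot.capture("scene");cv2.imwrite("pics/scene14.png",p[:,:,::-1])
p,d=bot.capture("top");cv2.imwrite("pics/top14.png",p[:,:,::-1])
cal=bot.get_calibration("top")
pr=project("top",[[.600,.195,.08],[.64,.16,.075],[.68,.155,.065],[.59,-.04,.064],[.59,.03,.064],[.65,0,.064]]).round().astype(int);print(pr.tolist(),depthpts(d,pr,cal,cal["pose"]).round(4).tolist())
E
```

```text
cmd [ 0.4785 -0.2394  0.0289] meas [ 0.4037 -0.2665  0.2286] err deg 0.05 t 21.12 F [-0.3  0.2  0. ] op 0.995
cmd [ 0.4033 -0.2669  0.2289] meas [ 0.4037 -0.2665  0.2286] err deg 0.05 t 21.12 F [-0.3  0.2  0. ] op 0.995
[[0.4904, -0.2241, 0.033], [0.4975, -0.2435, 0.033], [0.4167, -0.2739, 0.033], [0.4091, -0.2532, 0.033]] [ 0.4534 -0.2487  0.033 ]
[[ 0.4545 -0.2477  0.033 ]
 [ 0.4522 -0.2414  0.0332]
 [ 0.4568 -0.254   0.0328]
 [ 0.4799 -0.2384  0.0334]
 [ 0.428  -0.2574  0.0332]
 [ 0.5254 -0.2217  0.0194]
 [ 0.5452 -0.2144  0.0178]]
mat ctr ~(.4443,-.2755) yaw 8: rel
[[118, 148], [134, 133], [139, 119], [216, 156], [187, 155], [200, 132]] [[0.5988, 0.1938, 0.0844], [0.6416, 0.1619, 0.0726], [0.6812, 0.1545, 0.0647], [0.5903, -0.041, 0.0631], [0.5908, 0.0306, 0.0647], [0.6509, 0.0009, 0.065]]
```

View pics/wrist14.png

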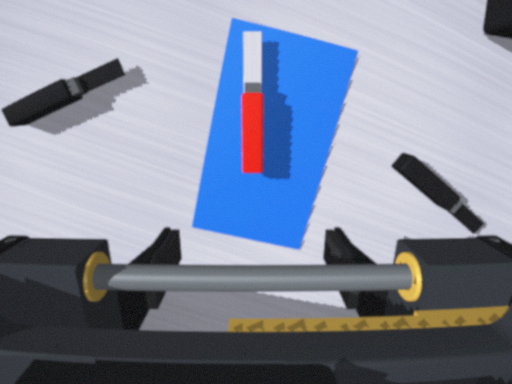

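View pics/scene14.png

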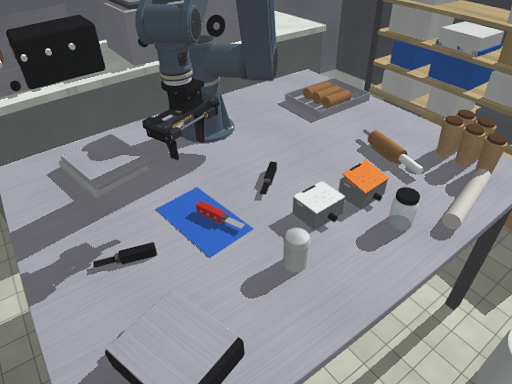

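All checks look good:
- **Lifter:** flat on the mat and released, with the handle centre (253,133) well inside the blue.
- **Orange cover:** edge top at ~84 mm.
- **White cover:** flat at ~64 mm.

Handing in.

```bash
python3 -c "
from rig import bot
print(bot.hand_in())"
```

```text
the job is handed in; nothing more can be done
None
```

I pried the orange cover out of its clips at its notch with the lifter's blade. I then laid the lifter back on the blue mat, let go and handed in at about 21 s of the 51 s allowed. The hand-in gave no verdict.

- **Pry:** the blade raised the notch edge about 30 mm, with its tip about 33 mm from the edge. The fingers stayed clear of the cover in every picture.
- **Orange cover:** it came to rest on its clips, with its top face at about 84 mm near the notch edge. That puts the edge about 19–20 mm above its seat.
- **White cover:** it measures flat at about 63–65 mm on top, so it is still seated.
- **Lifter:** it lies level, with its handle top at 33 mm and its handle centre near (0.453, −0.249), well inside the mat. The arm is about 0.2 m above it and touches nothing.

Two things did not go cleanly:
- **First grasp:** I lifted before the fingers had closed, so the handle slipped about 20 mm. I set it down and regrasped, and it held after that.
- **Edge position:** the top camera put the cover edge about 4 mm nearer the robot than the wrist camera did. I used the wrist camera's value, and the blade went in with no noticeable force.

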